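# Dispense one cassette and nudge it to the end stop

## Robot

A 6-joint arm with a two-finger parallel gripper is mounted at the origin on the work surface; the furniture and walls round the work are solid. World frame = base frame: x ahead of the robot, y to its left, z up, the work surface at z = 0. Lengths are in m, angles in rad, forces in N, time in s.
With the tool pointing down it reaches from about 0.25 to 0.775 m from the base axis. Payload 4 kg.
Tool frame: the origin (TCP) lies midway between the tips of the shut fingers; the grasp point (between the pads) lies 19 mm behind it; z points along the fingers, x is the direction in which the jaws open and shut, and the axes are right-handed (so a half turn about z gives the same grasp; the last joint's range is limited). The gripper opens to 94 mm and grips with 3 to 60 N. Pads are 16 mm wide; open, the fingers measure 119 mm over their backs; the gripper's body (75 mm by 177 mm) begins 78 mm behind the grasp point.
Start: joints at [1.13, 0.087, 1.371, -0, 1.684, -0.103], TCP at [0.182, 0.519, 0.206] pointing down, gripper open.
Joint ranges: [-3.1, 3.1], [-0.76, 2.03], [0.27, 2.55], [-1.08, 4.22], [0.17, 2.65], [-2.57, 2.57]. Speed limits (rad/s): [2.79, 2.79, 3.14, 3.14, 3.14, 3.14].

## Interface

Orientations are given as [roll, pitch, yaw] about the fixed x, y, z axes, in that order (R = Rz(yaw) Ry(pitch) Rx(roll)).
In Python, from bench import robot gives the robot as it stands.
- The arm moves only by the shell command python3 -m handwheel 'ROWS'. ROWS is a JSON object of lists of equal length, an entry for each row: "delta_pos": the shift along the tool's x, y, z in mm, a list of three; "rotation": the turn, a rotation vector about the tool's x, y, z in rad, a list of three; "claw": the closure, from -1 (fully open) to 1 (shut). In form: {"delta_pos": [[tx, ty, tz], ...], "rotation": [[wx, wy, wz], ...], "claw": [claw, ...]}. A call has exactly 8 rows; each row shifts and turns the commanded pose from where the row before left it, along the tool's axes as they then stand; what a row does not reach is not made up. A row lasts 1/8 s, in which the tool goes at most 62.5 mm and 10.7 degrees, less where a joint would pass 70% of its speed; a pose out of reach is approached as far as the arm can. A call with a gripper value outside its range is refused whole. The fingers move at their own pace and stop on an object; the grip force is fixed at half the most. Time passes only in rows, so rows that do not move let the fingers close, or fill a call up. It gives the time, the measured TCP pose, the force and the opening at its end, in the units of the state.
- robot.get_obs(): the state, without advancing time (a new reading comes with each control period).
- robot.snapshot(name): name is "scene" or "side" or "wrist"; returns a dict with "color" (384x512x3 uint8, red, green, blue), "intrinsics" (3x3 intrinsics, pixels), "k1" (the pictures are not rectified: a ray, as slopes to the right and down, at radius r is drawn at 1 + k1 r^2 times it, then the intrinsics apply), "eye" and "rotation" of the camera in the world. Camera axes: x right, y down, z forward; pixel columns grow to the right and rows downward; lengths in m; the calibration is good to about 2 mm. A picture is of the moment at which its call begins. There is no depth.
- robot.close_job(): hands the job in, once; it reports no verdict.
The state is a dict: "time": time; "joint_positions": joint angles; "qvel": joint speeds; "joint_torque": joint torques, N m; "tool_pos": TCP position; "ee_rot": TCP orientation; "wrist_force": force on the tool from outside, world axes, zero at the start; "wrist_torque": the same for the moment, N m; "width": finger opening in m.
Only numpy, scipy, OpenCV 4.12 (cv2) and the standard library are available. Lean on these libraries where they do the work, as an engineer would, in place of code of your own. Each camera call takes 0.05 s, during which the arm holds its last target.

## Task

Press the black plunger of the cassette dispenser fully down once and let it come back up, so that a single tissue cassette comes out onto the grey metal deck. Then, with the fingertips, push that cassette sideways along the deck until its end rests against the small steel end stop. Only press and push: do not pick any cassette up, keep the others in the dispenser, and leave the things on the bench around it alone.

Things in the scene. Friction and masses are not known exactly. Their poses are not given: they have to be found in the camera images.
- dispenser: White cassette magazine on a grey painted metal base, fixed. Origin: on the bench. Its -x is the outlet side, +y the way to the end stop, z up. Magazine and plunger housing: x -36 to +63 mm, y -26.5 to +26.5 mm, top 50 mm above the bench. Cassettes come out under the front wall at x = -36 mm, y = 0.
- lane (a point): Point on the deck in front of the outlet, at the dispenser's x = -62 mm, y = 0, axes as the dispenser's. Deck: flat, 14 mm above the bench, from 87 mm on the -y side (open end) to 127 mm on the +y side. The free lane is 52 mm wide, 26 mm either way in x, between the magazine's front and a curb 5 mm high and 4 mm wide; empty up to the end stop.
- plunger (a joint): Travel of the plunger in m: 0 up, 0.030 fully down; a spring returns it (about 2 N at the top, 4 N fully down). It drives a slide 1.4 times as far, which pushes the lowest cassette out to -x of the dispenser; full travel leaves it wholly outside, centred about 55 mm from the dispenser's origin.
- plunger_cap (a point): Middle of the top face of the plunger's black round cap (34 mm diameter), 32 mm behind (+x of) the dispenser's origin; 97 mm above the bench when up, 67 mm when fully down.
- cassette_a: Lowest cassette in the magazine, the one that comes out: green plastic, 30 mm (its x) by 41 mm (its y) by 6 mm, 10 to 17 g. Origin: centre of its underside. It starts with its axes along the dispenser's, centred at x = -16.5 mm, y = 0.
- cassette_b: Second cassette from below, same kind; stays in the magazine (sinks 6 mm after the dispense).
- cassette_c: Third cassette from below, same kind; stays in the magazine.
- cassette_d: Top cassette, same kind; stays in the magazine.
- end_stop: Steel bar 46 mm (x) by 10 mm (y) by 14 mm high with a 7 mm high black screw head on top, fixed across the deck's lane at a place that varies, axes along the dispenser's. Origin: centre of its underside, on the deck; the face that the cassette is to rest against lies 5 mm from it towards -y.
- label_roll: White label roll, 58 mm diameter, 25 mm high, loose on the bench; leave alone. Origin: centre of its underside.
- base_mould: Small steel mould 30 x 39 x 12 mm, loose on the bench; leave alone. Origin: centre of its underside.
- wax_block: Wax block on a green cassette, 28 x 41 x 13 mm, loose on the bench; leave alone. Origin: centre of its underside.
Things that resemble listed ones, but are neither listed nor needed, are in the scene too. Leave any red or yellow look-alike of the cassette_d alone.

How it is judged:
By the outcome, as a careful person would: the job done as asked, in the order asked, and still so for the second after the job is handed in, with the robot touching nothing.
It also fails if it takes over 40 s, if anything falls off the work surface, if the arm or the gripper's body presses on something with over 40 N, if the wrist force passes 120 N, or if a joint passes its speed limit or range.

## Working session

There is one attempt and no reset: what is moved stays moved. The work goes in short steps, Python scripts to look and compute and a shell command to move; the robot and the scene stay as the last step left them, time stands still between calls to the robot, and variables do not carry over. Pictures are saved under pics/ and viewed, and the job is handed in when it is done.

```bash
mkdir -p pics; cat > h.py <<'E'
import numpy as np, cv2, pickle
from bench import robot
def snap(n,f):
    s=robot.snapshot(n); pickle.dump(s,open(f'pics/{f}.pkl','wb'))
    cv2.imwrite(f'pics/{f}.png',s['color'][:,:,::-1]); return s
def load(f): return pickle.load(open(f'pics/{f}.pkl','rb'))
def crop(f,u0,v0,u1,v1,k,out):
    s=load(f); c=s['color'][v0:v1,u0:u1,::-1]; cv2.imwrite(f'pics/{out}.png',cv2.resize(c,None,fx=k,fy=k,interpolation=cv2.INTER_CUBIC))
def ray(s,u,v):
    K=np.array(s['intrinsics']); k=s['k1']
    d=np.array([(u-K[0,2])/K[0,0],(v-K[1,2])/K[1,1]]); p=d.copy()
    for _ in range(30): p=d/(1+k*(p@p))
    r=np.array(s['rotation'])@np.array([p[0],p[1],1]); return np.array(s['eye']),r
def atz(s,u,v,z):
    e,r=ray(s,u,v); return e+r*(z-e[2])/r[2]
def proj(s,P):
    K=np.array(s['intrinsics']); c=np.array(s['rotation']).T@(np.array(P)-np.array(s['eye']))
    p=c[:2]/c[2]; p=p*(1+s['k1']*(p@p)); return [K[0,0]*p[0]+K[0,2],K[1,1]*p[1]+K[1,2]]
E
python3 - <<'E'
from h import *
for n in ['scene','side','wrist']:
    s=snap(n,n+'0'); print(n,np.round(s['eye'],3),np.round(s['rotation'],3).tolist(),s['k1'],np.array(s['intrinsics']).tolist())
o=robot.get_obs(); print(o)
E
```

```text
scene [-0.057 -0.387  0.808] [-2.4, -0.012, -0.987] 0.04161115878695759 [[437.0360321728921, 0.0, 253.3792343513044], [0.0, 437.0360321728921, 193.81503355281131], [0.0, 0.0, 1.0]]
side [0.23  0.798 0.451] [-1.964, -0.016, -2.843] 0.017520782664574318 [[412.43370948513956, 0.0, 251.00251921889523], [0.0, 412.43370948513956, 198.5452447399788], [0.0, 0.0, 1.0]]
wrist [0.108 0.545 0.384] [2.868, 0.002, 1.234] -0.030361651418543863 [[270.9064907624269, 0.0, 254.38681913065653], [0.0, 270.9064907624269, 191.7012341948577], [0.0, 0.0, 1.0]]
{'time': 0.15, 'joint_positions': array([ 1.12986013e+00,  8.77890611e-02,  1.37187357e+00, -1.60473773e-05,
        1.68359247e+00, -1.03107486e-01]), 'qvel': array([ 0.00030498, -0.00382192, -0.00430685, -0.00079483, -0.00155527,
       -0.00036237]), 'joint_torque': array([ 1.55593356e-03, -3.40647018e+01, -3.02792108e+01,  7.18482770e-02,
        3.05556937e-02, -1.02009255e-04]), 'tool_pos': array([0.1821294 , 0.51853487, 0.20458797]), 'ee_rot': array([-3.14143741e+00,  1.65525911e-03,  1.23296595e+00]), 'wrist_force': array([0.08424959, 0.38209385, 0.17122927]), 'wrist_torque': array([ 0.05746361, -0.00509798, -0.03155329]), 'width': 0.09393589034866305}
```

```bash
cat >> h.py <<'E'
from scipy.spatial.transform import Rotation as Rn
_l=load
def load(f):
    s=_l(f); s['rotation']=Rn.from_euler('xyz',s['rotation']).as_matrix() if np.ndim(s['rotation'])==1 else s['rotation']; return s
E
python3 -c "
from h import *
print(load('scene0')['rotation'].round(2))"
```

```text
[[ 0.55 -0.61  0.57]
 [-0.83 -0.41  0.36]
 [ 0.01 -0.68 -0.74]]
```

View pics/scene0.png

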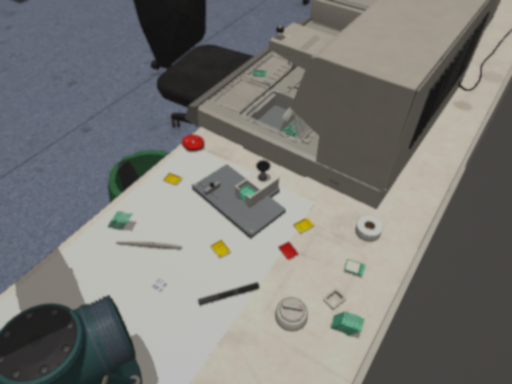

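View pics/side0.png

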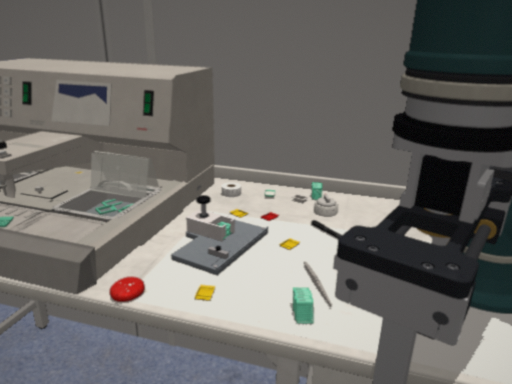

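View pics/wrist0.png

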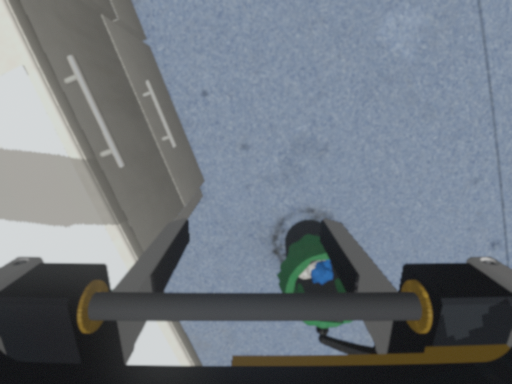

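```bash
python3 -c "
from h import *
crop('scene0',180,145,300,245,6,'s0c'); crop('side0',160,180,290,280,6,'d0c')"
```

```text
(no output)
```

View pics/s0c.png

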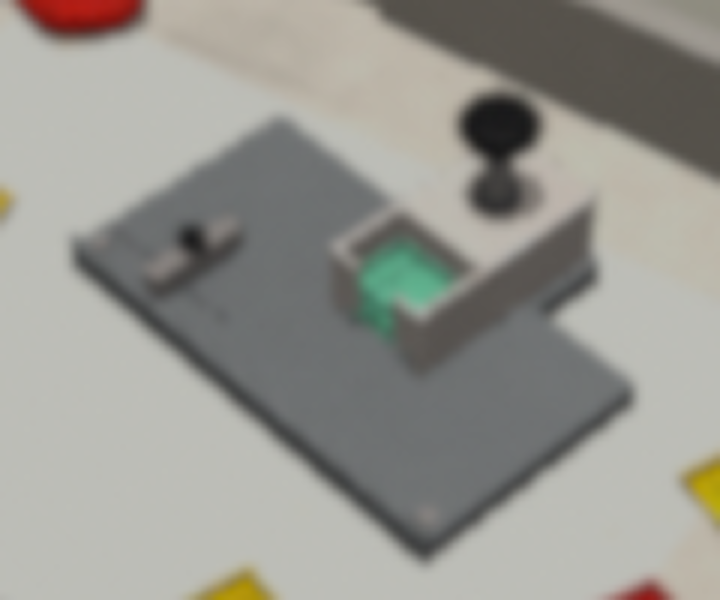

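View pics/d0c.png

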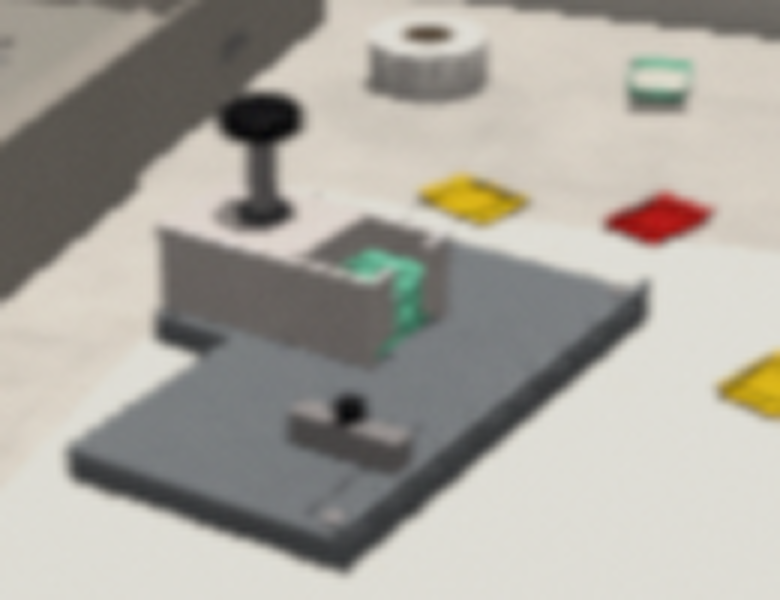

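```bash
cat > fit.py <<'E'
from h import *
from scipy.optimize import least_squares
S=load('scene0');D=load('side0')
f=lambda x,y,u0,v0:((x+.5)/6-.5+u0,(y+.5)/6-.5+v0)
obs=[]
def a(cam,P,x,y): obs.append((cam,np.array(P)/1000,f(x,y,*((180,145) if cam is S else (160,180)))))
a(S,(32,0,97),499,120)
a(S,(-36,-26.5,50),424,317);a(S,(-36,26.5,50),338,243);a(S,(63,-26.5,50),596,196)
a(S,(-92,-87,19),425,545);a(S,(-92,127,19),75,240)
a(D,(32,0,97),261,113);a(D,(63,26.5,50),160,230);a(D,(-36,26.5,50),388,287);a(D,(-36,-26.5,50),446,240)
a(D,(-92,127,19),345,550);a(D,(-92,-87,19),648,287)
def T(p,P):
    c,s=np.cos(p[2]),np.sin(p[2]); return np.array([p[0]+c*P[0]-s*P[1],p[1]+s*P[0]+c*P[1],P[2]])
def res(p,w=obs): return np.concatenate([np.array(proj(c,T(p,P)))-uv for c,P,uv in w])
best=None
for y in np.arange(0,6.3,.8):
    r=least_squares(res,[.5,.1,y],loss='soft_l1')
    if best is None or r.cost<best.cost: best=r
if __name__=='__main__':
    print(best.x,best.cost); print(res(best.x).reshape(-1,2).round(1).tolist())
    for c in (S,D):
        o=[q for q in obs if q[0] is c]; print(least_squares(lambda p:res(p,o),best.x).x)
    p=best.x
    # end stop: screw top centre z=14+14+7, scene and side ; bar top corners z=28
    for c,pts in ((S,[(193,236,31),(238,220,28),(150,270,28)]),(D,[(350,405,31),(292,403,28),(412,437,28)])):
        for x,y,z in pts:
            q=atz(c,*f(x,y,*((180,145) if c is S else (160,180))),z/1000)
            d=q[:2]-p[:2]; cs,sn=np.cos(p[2]),np.sin(p[2]); print('stop',z,(1000*np.array([cs*d[0]+sn*d[1],-sn*d[0]+cs*d[1]])).round(1))
    print('cap',T(p,np.array([.032,0,.097])),'lane',T(p,np.array([-.062,0,.014])))
E
python3 fit.py
```

```text
[ 0.55230155  0.00630851 -0.22157499] 17.34159456735915
[[0.1, -1.0], [-0.7, 0.4], [-1.6, 0.7], [0.1, -0.2], [-0.5, -1.3], [-1.4, -0.4], [-0.0, -2.7], [-0.4, -2.2], [-2.4, -1.7], [0.8, -2.6], [0.4, -5.2], [0.6, -2.5]]
[ 0.55238332  0.00445642 -0.22432431]
[ 0.54701934  0.01906082 -0.2198509 ]
stop 31 [-60.3  82.6]
stop 28 [-39.1  79.3]
stop 28 [-83.6  82.3]
stop 31 [-62.5  81.6]
stop 28 [-41.5  86.4]
stop 28 [-89.8  84.5]
cap [ 0.58351923 -0.00072402  0.097     ] lane [0.49181729 0.01993402 0.014     ]
```

```bash
cat > ov.py <<'E'
from fit import *
def ov(c,p,name,u0,v0,k=6,W=130,H=100):
    im=cv2.resize(c['color'][v0:v0+H,u0:u0+W,::-1],None,fx=k,fy=k,interpolation=cv2.INTER_CUBIC)
    L=[]
    b=[(-36,-26.5),(63,-26.5),(63,26.5),(-36,26.5)]
    for i in range(4):
        L.append((b[i]+(50,),b[(i+1)%4]+(50,))); L.append((b[i]+(14,),b[i]+(50,)))
    q=[(-92,-87),(-36,-87),(-36,127),(-92,127)]
    L+=[((-92,-87,19),(-92,127,19)),((-88,-87,19),(-88,127,19)),((-92,-87,0),(-92,127,0)),((-92,-87,0),(-92,-87,19)),((-92,127,0),(-92,127,19))]
    t=np.linspace(0,2*np.pi,25); cc=[(32+17*np.cos(a),17*np.sin(a),97) for a in t]; L+=list(zip(cc[:-1],cc[1:]))
    for A,B in L:
        pt=[tuple(int(round((v+.5-o)*k-.5)) for v,o in zip(proj(c,T(p,np.array(X)/1000)),(u0,v0))) for X in (A,B)]
        cv2.line(im,*pt,(0,0,255),1)
    cv2.imwrite(f'pics/{name}.png',im)
if __name__=='__main__':
    ov(S,[ 0.5524 , 0.0045 ,-0.2243],'os',180,145); ov(D,[ 0.547 , 0.019, -0.22],'od',160,180)
E
python3 ov.py
```

```text
(no output)
```

View pics/os.png

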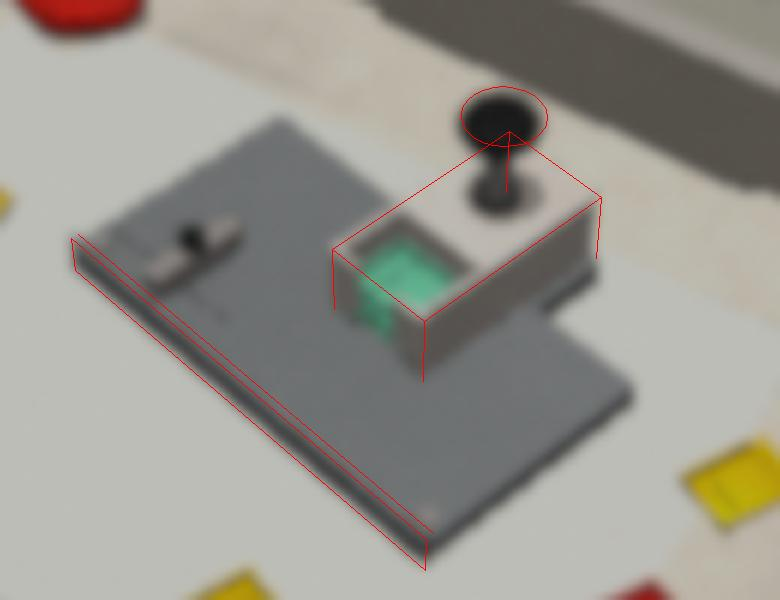

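View pics/od.png

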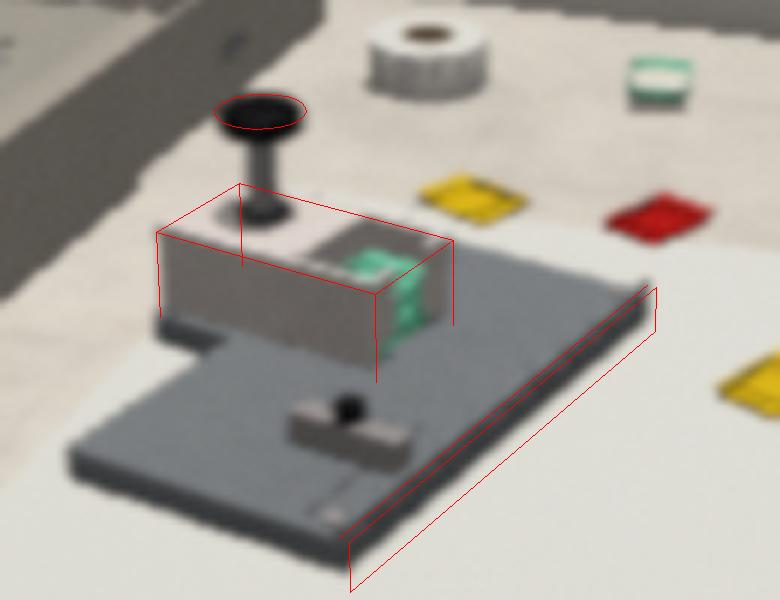

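```bash
sed -i 's/^a(S,(-92,-87,19).*/a(S,(-92,-87,0),425,562);a(S,(-92,127,0),77,270)/; s/^a(D,(-92,127,19).*/a(D,(-92,127,0),345,573);a(D,(-92,-87,0),648,325)/' fit.py; python3 fit.py; sed -i 's/ov(S,.*/ov(S,best.x,"os",180,145); ov(D,best.x,"od",160,180)/' ov.py; python3 ov.py
```

```text
[ 0.55266271  0.00655158 -0.22194462] 11.850400222912587
[[0.1, -1.1], [-0.7, 0.2], [-1.6, 0.5], [0.1, -0.3], [-0.5, 0.8], [-1.0, -0.3], [-0.2, -2.6], [-0.6, -2.2], [-2.6, -1.6], [0.6, -2.5], [0.3, -0.7], [0.2, -1.6]]
[ 0.55353255  0.00541958 -0.22202587]
[ 0.5489069   0.01391684 -0.22102857]
stop 31 [-60.6  82.3]
stop 28 [-39.4  78.9]
stop 28 [-83.9  81.9]
stop 31 [-62.9  81.2]
stop 28 [-41.9  86.1]
stop 28 [-90.1  84.1]
cap [ 5.83877788e-01 -4.92485742e-04  9.70000000e-02] lane [0.49218349 0.02019945 0.014     ]
```

View pics/os.png

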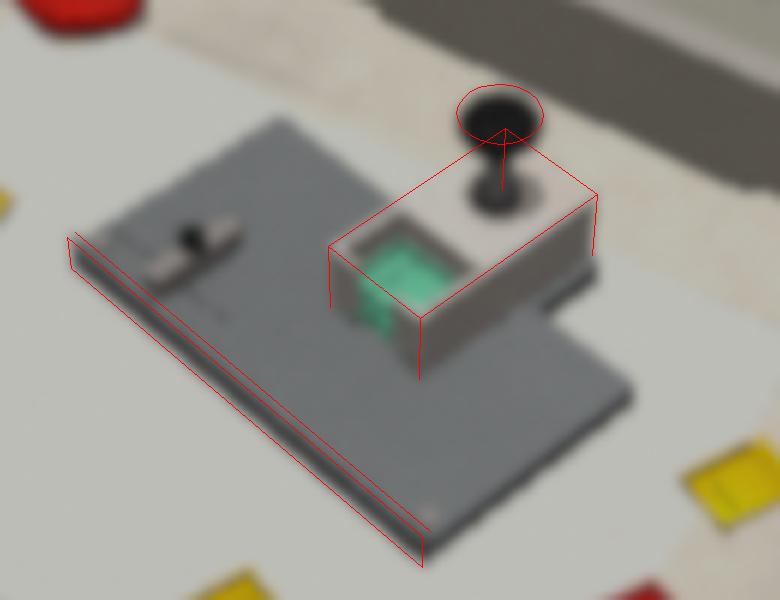

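View pics/od.png

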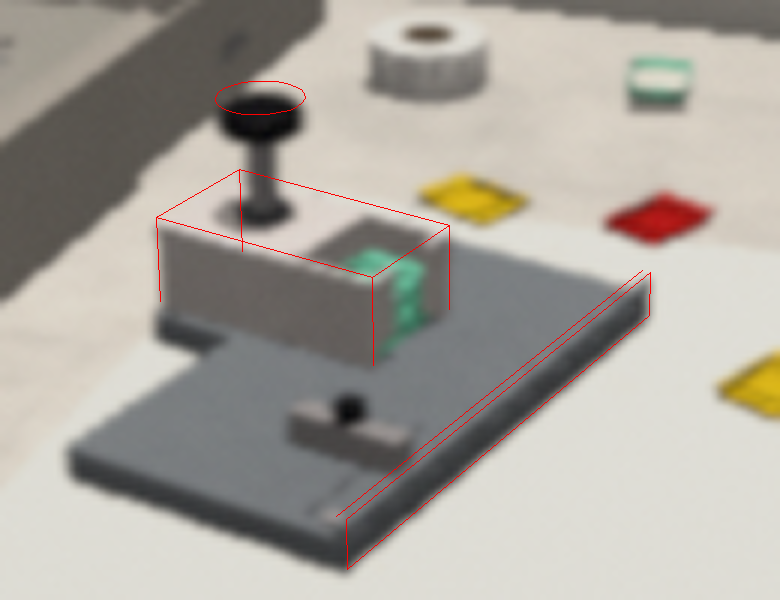

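```bash
python3 - <<'E'
from h import *
S=load('scene0');D=load('side0')
for uv in [(200,125),(250,148),(320,183),(372,205)]: print('sc z0',atz(S,*uv,0).round(3))
for uv in [(195,108),(305,160),(372,190)]: print('sc top z.08',atz(S,*uv,.08).round(3), atz(S,*uv,.1).round(3))
for uv in [(78,280),(150,222),(213,168)]: print('sd z0',atz(D,*uv,0).round(3))
for uv in [(88,242),(150,202)]: print('sd top',[atz(D,*uv,z).round(3) for z in (.06,.08,.1)])
E
```

```text
sc z0 [0.705 0.292 0.   ]
sc z0 [0.704 0.115 0.   ]
sc z0 [ 0.693 -0.108  0.   ]
sc z0 [ 0.697 -0.249  0.   ]
sc top z.08 [0.68  0.281 0.08 ] [0.66  0.263 0.1  ]
sc top z.08 [ 0.667 -0.07   0.08 ] [ 0.647 -0.078  0.1  ]
sc top z.08 [ 0.665 -0.244  0.08 ] [ 0.645 -0.248  0.1  ]
sd z0 [ 0.736  0.252 -0.   ]
sd z0 [ 0.736 -0.016  0.   ]
sd z0 [ 0.749 -0.466  0.   ]
sd top [array([0.736, 0.21 , 0.06 ]), array([0.71, 0.24, 0.08]), array([0.684, 0.27 , 0.1  ])]
sd top [array([ 0.724, -0.005,  0.06 ]), array([0.699, 0.036, 0.08 ]), array([0.674, 0.077, 0.1  ])]
```

```bash
python3 -c "
from h import *
crop('scene0',180,0,512,230,2.3,'s1c'); crop('side0',0,50,260,310,2.3,'d1c')"
```

```text
(no output)
```

View pics/s1c.png

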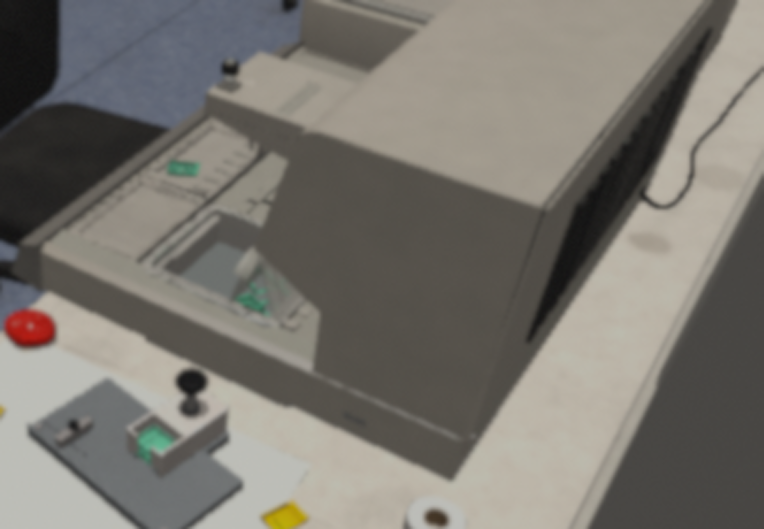

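View pics/d1c.png

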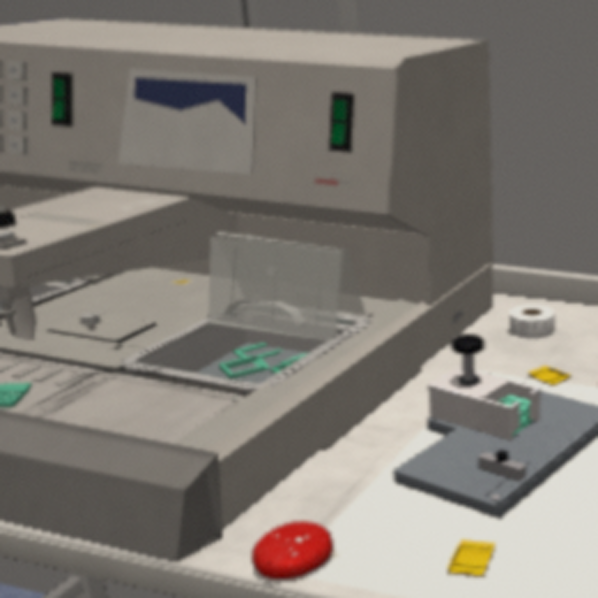

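```bash
python3 -m handwheel '{"delta_pos":[[0,0,0],[-28,34,0],[-28,34,0],[-28,34,0],[-28,34,0],[-28,34,0],[-28,34,0],[-28,34,0]],"rotation":[[0,0,-0.116],[0,0,0],[0,0,0],[0,0,0],[0,0,0],[0,0,0],[0,0,0],[0,0,0]],"claw":[1,1,1,1,1,1,1,1]}'
```

```text
time: 1.15
tool_pos: [0.3719, 0.2741, 0.2052]
ee_rot: [-3.141, 0.0, 1.349]
wrist_force: [0.4, -0.2, -0.8]
width: 0.0174
```

```bash
python3 -m handwheel '{"delta_pos":[[-28,33,0],[-28,33,0],[-28,33,0],[-28,33,0],[-28,33,0],[-28,33,0],[-28,33,0],[-25,33,0]],"rotation":[[0,0,0],[0,0,0],[0,0,0],[0,0,0],[0,0,0],[0,0,0],[0,0,0],[0,0,0]],"claw":[1,1,1,1,1,1,1,1]}'
python3 - <<'E'
from h import *
for n in ['scene','side','wrist']: snap(n,n+'1')
crop('scene1',180,80,340,245,4,'s2c'); crop('side1',130,120,290,280,4,'d2c')
o=robot.get_obs(); print(o['tool_pos'],o['time'])
E
```

```text
time: 2.15
tool_pos: [0.5808, 0.0004, 0.205]
ee_rot: [-3.141, -0.0, 1.349]
wrist_force: [0.3, 1.0, -0.4]
width: 0.0004
[5.80523445e-01 2.95880461e-04 2.04175251e-01] 2.3
```

View pics/wrist1.png

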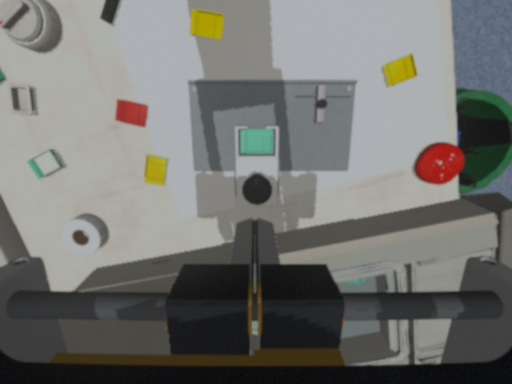

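View pics/s2c.png

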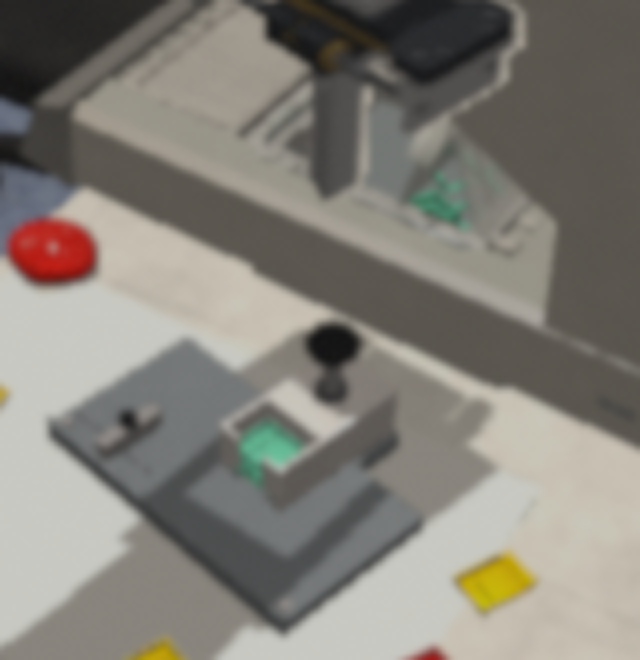

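View pics/d2c.png

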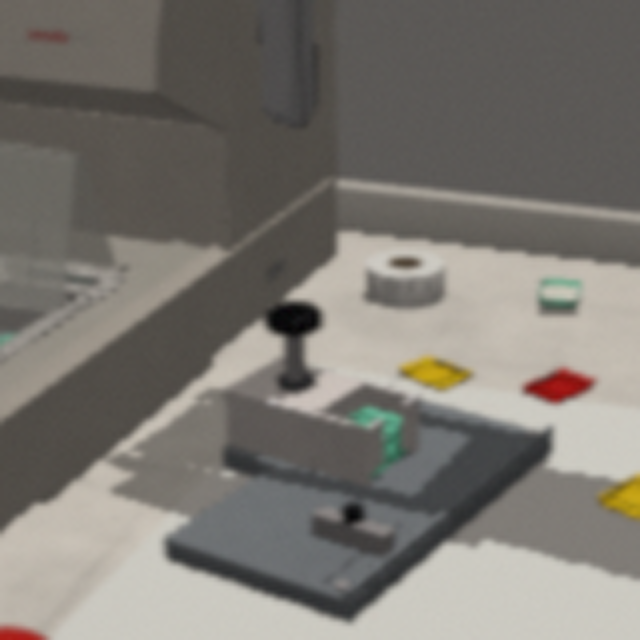

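```bash
python3 -c "
from h import *
crop('wrist1',180,70,370,220,4,'w1c')"
```

```text
(no output)
```

View pics/w1c.png

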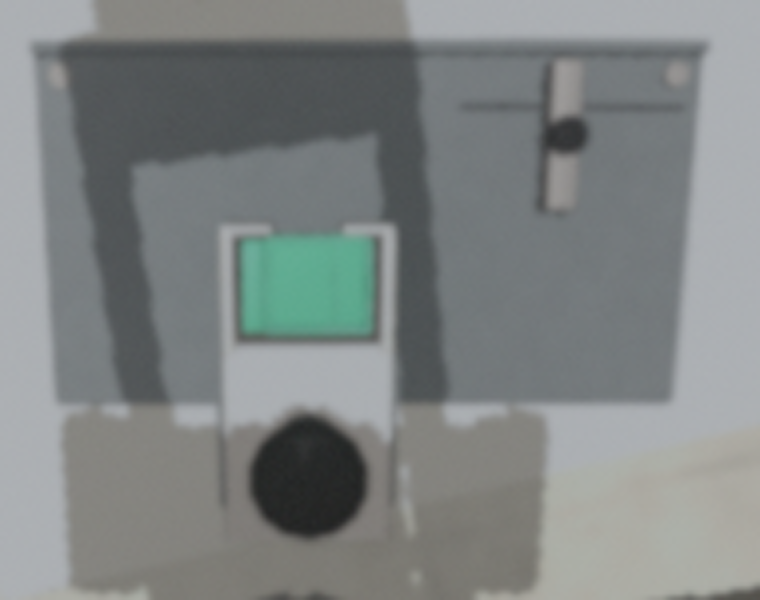

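```bash
cat > fw.py <<'E'
from h import *
from scipy.optimize import least_squares
from fit import T
W=load('wrist1'); g=lambda x,y:((x+.5)/4-.5+180,(y+.5)/4-.5+70)
O=[((-36,-26.5,50),(220,226)),((-36,26.5,50),(397,226)),((32,0,97),(309,477)),((-92,-87,19),(33,43)),((-92,127,19),(707,42))]
r=lambda p:np.concatenate([np.array(proj(W,T(p,np.array(P)/1000)))-g(*q) for P,q in O])
b=least_squares(r,[.55,.006,-.22]); p=b.x
if __name__=='__main__':
    print(p,(r(p).reshape(-1,2)*4).round(1).tolist())
    c,s=np.cos(p[2]),np.sin(p[2])
    for x,y in [(552,60),(584,60),(546,208),(576,208)]:
        d=atz(W,*g(x,y),.028)[:2]-p[:2]; print('stop',(1000*np.array([c*d[0]+s*d[1],-s*d[0]+c*d[1]])).round(1))
    print('cap',T(p,np.array([.032,0,.097])))
E
python3 fw.py
```

```text
[ 0.55188791  0.00778325 -0.2235033 ] [[-0.5, -1.3], [-0.5, -1.6], [0.0, 8.2], [-2.0, -2.9], [3.1, -2.2]]
stop [-84.8  75.3]
stop [-84.8  85.2]
stop [-40.4  75.9]
stop [-40.4  85.5]
cap [0.58309197 0.00069054 0.097     ]
```

```bash
python3 -m handwheel '{"delta_pos":[[0,3,16],[0,0,16],[0,0,16],[0,0,16],[0,0,16],[0,0,16],[0,0,4],[0,0,4]],"rotation":[[0,0,0],[0,0,0],[0,0,0],[0,0,0],[0,0,0],[0,0,0],[0,0,0],[0,0,0]],"claw":[1,1,1,1,1,1,1,1]}'
python3 -m handwheel '{"delta_pos":[[0,0,4],[0,0,4],[0,0,4],[0,0,4],[0,0,4],[0,0,4],[0,0,4],[0,0,4]],"rotation":[[0,0,0],[0,0,0],[0,0,0],[0,0,0],[0,0,0],[0,0,0],[0,0,0],[0,0,0]],"claw":[1,1,1,1,1,1,1,1]}'
python3 -c "
from h import *
snap('wrist','wrist2')"
```

```text
time: 3.3
tool_pos: [0.5835, 0.001, 0.1015]
ee_rot: [3.141, -0.0, 1.349]
wrist_force: [-0.4, -0.6, -0.3]
width: 0.0004
time: 4.3
tool_pos: [0.5837, 0.001, 0.0695]
ee_rot: [3.14, -0.0, 1.349]
wrist_force: [0.5, -0.0, 4.1]
width: 0.0007
```

View pics/wrist2.png

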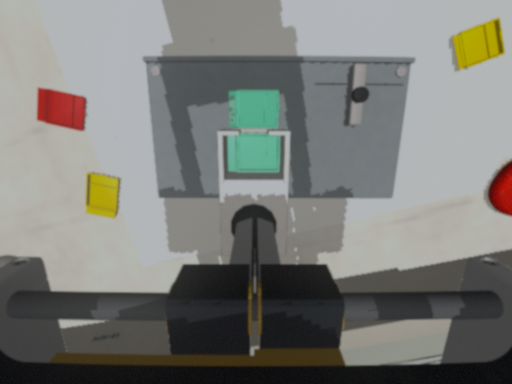

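The cassette is emerging at (254,110). I'll finish the stroke down to the hard stop.

```bash
python3 -m handwheel '{"delta_pos":[[0,0,1],[0,0,1],[0,0,1],[0,0,0.5],[0,0,0.5],[0,0,0],[0,0,0],[0,0,0]],"rotation":[[0,0,0],[0,0,0],[0,0,0],[0,0,0],[0,0,0],[0,0,0],[0,0,0],[0,0,0]],"claw":[1,1,1,1,1,1,1,1]}'
```

```text
time: 5.35
tool_pos: [0.5837, 0.001, 0.0672]
ee_rot: [3.14, -0.0, 1.349]
wrist_force: [-0.8, -0.9, 9.3]
width: 0.0005
```

```bash
python3 -m handwheel '{"delta_pos":[[0,0,1],[0,0,0],[0,0,-6],[0,0,-6],[0,0,-8],[0,0,-10],[0,0,-10],[0,0,-10]],"rotation":[[0,0,0],[0,0,0],[0,0,0],[0,0,0],[0,0,0],[0,0,0],[0,0,0],[0,0,0]],"claw":[1,1,1,1,1,1,1,1]}'
python3 -c "
from h import *
snap('wrist','wrist3');crop('wrist3',140,40,420,240,2.8,'w3c')
print(robot.get_obs()['wrist_force'])"
```

```text
time: 6.35
tool_pos: [0.5827, 0.0011, 0.1147]
ee_rot: [-3.14, 0.0, 1.349]
wrist_force: [0.0, -0.3, 0.7]
width: 0.0003
[ 0.17761148 -0.59780773  0.52633323]
```

View pics/w3c.png

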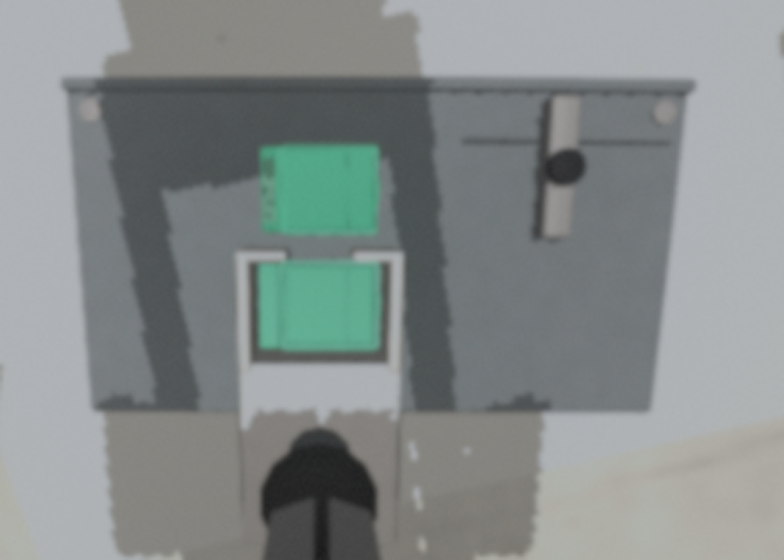

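Cassette a lies square on the deck (crop corners about (261,146), (379,236)); the next cassette sits in the magazine, and the plunger is up. Measure it.

```bash
cat > m.py <<'E'
from fw import *
def m(f,pts,z,k,u0,v0):
    s=load(f); c,sn=np.cos(p[2]),np.sin(p[2])
    for x,y in pts:
        d=atz(s,(x+.5)/k-.5+u0,(y+.5)/k-.5+v0,z)[:2]-p[:2]; print((1000*np.array([c*d[0]+sn*d[1],-sn*d[0]+c*d[1]])).round(1))
E
python3 - <<'E'
from m import *
m('wrist3',[(261,146),(379,146),(261,236),(379,236)],.020,2.8,140,40)
print('stop/front');m('wrist3',[(547,96)],.028,2.8,140,40);m('wrist3',[(236,253),(403,253)],.05,2.8,140,40)
o=robot.get_obs()['tool_pos'];d=o[:2]-p[:2];c,s=np.cos(p[2]),np.sin(p[2]);print('tcp',c*d[0]+s*d[1],-s*d[0]+c*d[1],o)
E
```

```text
[-69.1 -20.6]
[-69.2  19.7]
[-39.1 -21.1]
[-39.2  20.3]
stop/front
[-84.4  73.8]
[-34.7 -26.7]
[-34.9  25.8]
tcp 0.03253349364850319 0.00046025271747627584 [0.58371421 0.0010211  0.11647715]
```

```bash
python3 -m handwheel '{"delta_pos":[[-10,-18,0],[-15,-25,0],[-15,-25,0],[-10,-19.5,0],[0,0,20],[0,0,20],[0,0,20],[0,0,20]],"rotation":[[0,0,0],[0,0,0],[0,0,0],[0,0,0],[0,0,0],[0,0,0],[0,0,0],[0,0,0]],"claw":[1,1,1,1,1,1,1,1]}'
python3 - <<'E'
from m import *
o=robot.get_obs()['tool_pos'];d=o[:2]-p[:2];c,s=np.cos(p[2]),np.sin(p[2]);print('tcp',c*d[0]+s*d[1],-s*d[0]+c*d[1],o)
E
```

```text
time: 7.4
tool_pos: [0.4866, -0.0284, 0.0339]
ee_rot: [-3.141, -0.0, 1.349]
wrist_force: [0.6, -0.0, 0.4]
width: 0.0008
tcp -0.055637653807744214 -0.04979805192719047 [ 0.48659654 -0.02844425  0.03391088]
```

```bash
python3 -m handwheel '{"delta_pos":[[0,0,9],[0,0,8],[0,0,0],[5,0,0],[5,0,0],[5,0,0],[6,0,0],[6,0,0]],"rotation":[[0,0,0],[0,0,0],[0,0,0],[0,0,0],[0,0,0],[0,0,0],[0,0,0],[0,0,0]],"claw":[1,1,1,1,1,1,1,1]}'
python3 - <<'E'
from h import *
snap('wrist','wrist4'); snap('side','side4'); crop('side4',130,120,330,280,4,'d4c')
E
```

```text
time: 8.4
tool_pos: [0.4929, -0.0016, 0.0175]
ee_rot: [3.142, -0.0, 1.349]
wrist_force: [0.5, -0.8, 0.1]
width: 0.0007
```

View pics/wrist4.png

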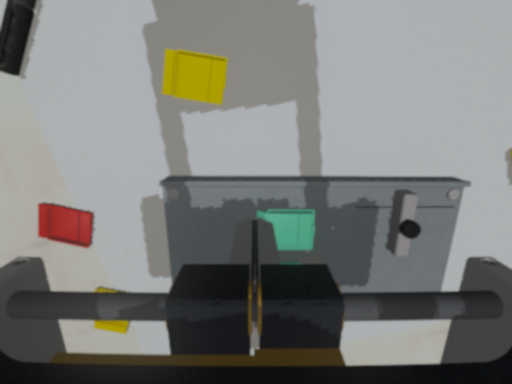

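View pics/d4c.png

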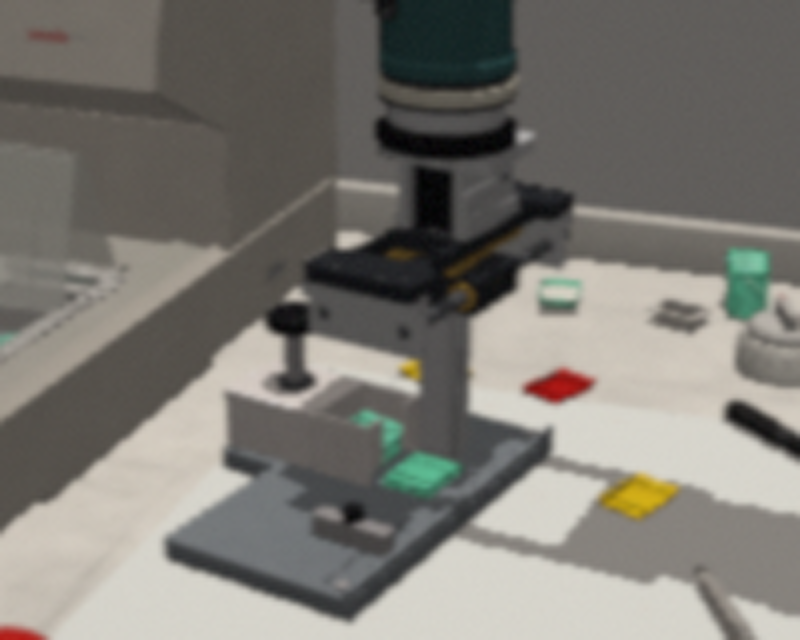

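```bash
python3 - <<'E'
from m import *
crop('wrist4',230,160,480,300,3.1,'w4c')
m('wrist4',[(315,209),(314,250)],.020,1,0,0);print('stop top');m('wrist4',[(401,193),(398,254)],.028,1,0,0)
E
```

```text
[-71.8  19.5]
[-40.5  20.8]
stop top
[-85.7  73.4]
[-41.4  78.1]
```

View pics/w4c.png

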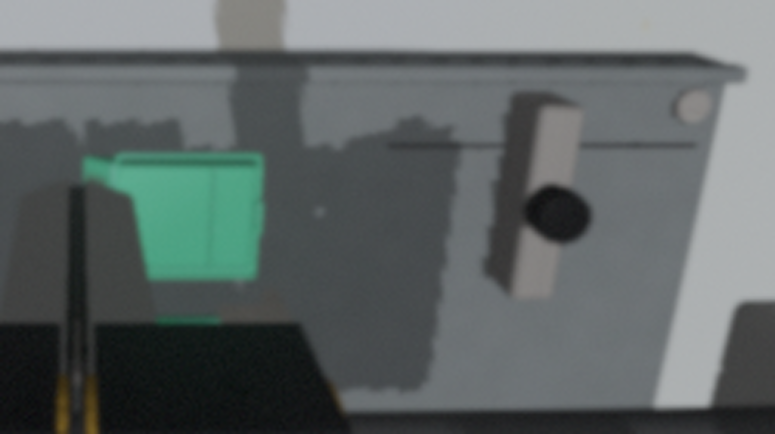

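```bash
python3 -m handwheel '{"delta_pos":[[5,0,0],[5,0,0],[5,0,0],[5,0,0],[0,0,0],[0,0,0],[0,0,0],[0,0,0]],"rotation":[[0,0,0],[0,0,0],[0,0,0],[0,0,0],[0,0,0],[0,0,0],[0,0,0],[0,0,0]],"claw":[1,1,1,1,1,1,1,1]}'
python3 - <<'E'
from m import *
snap('wrist','wrist5'); crop('wrist5',200,160,450,300,3.1,'w5c'); snap('side','side5'); crop('side5',180,200,300,300,6,'d5c')
o=robot.get_obs()['tool_pos'];d=o[:2]-p[:2];c,s=np.cos(p[2]),np.sin(p[2]);print('tcp',c*d[0]+s*d[1],-s*d[0]+c*d[1],o)
E
```

```text
time: 9.5
tool_pos: [0.4971, 0.0173, 0.0175]
ee_rot: [-3.142, -0.0, 1.349]
wrist_force: [0.8, -0.1, -0.2]
width: 0.0008
tcp -0.055467892195944106 -0.002851268347612783 [0.4971677  0.0172972  0.01749422]
```

View pics/w5c.png

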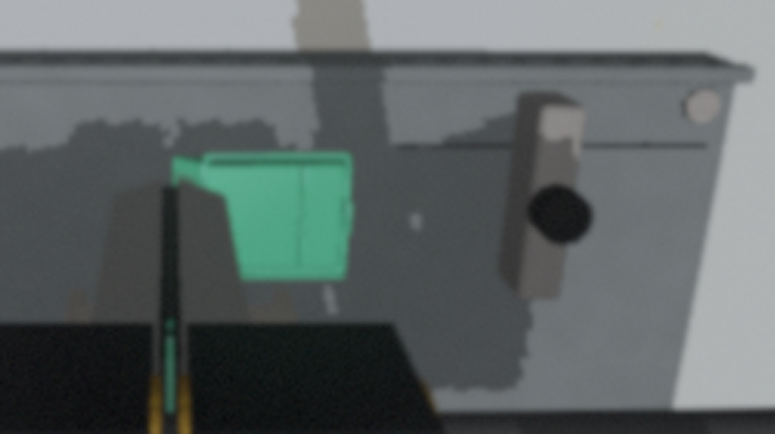

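View pics/d5c.png

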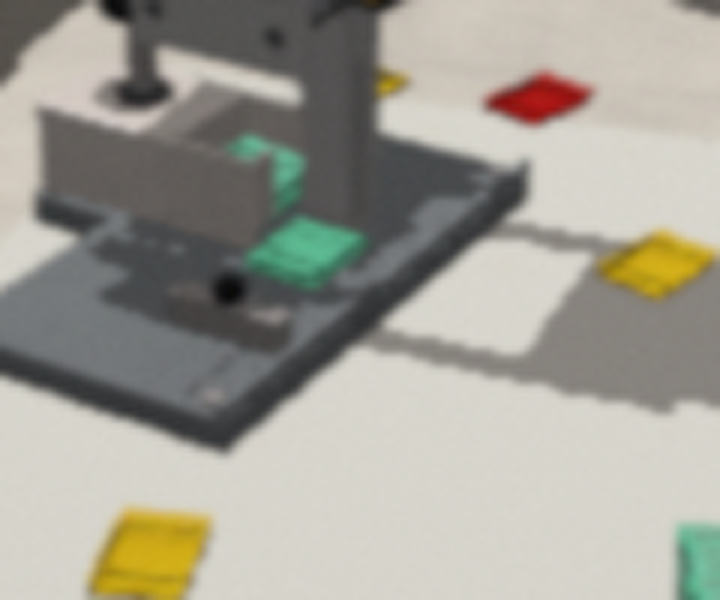

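```bash
python3 - <<'E'
from m import *
m('wrist5',[(352,155),(346,278)],.020,3.1,200,160);print('stop top');m('wrist5',[(546,100),(521,295)],.028,3.1,200,160);print('base');m('wrist5',[(517,98),(502,270)],.014,3.1,200,160)
print('rear');m('wrist5',[(173,156)],.020,3.1,200,160)
E
```

```text
[-71.4  37.6]
[-41.   38.1]
stop top
[-86.4  75.9]
[-40.9  76. ]
base
[-83.   75.8]
[-39.9  77.2]
rear
[-71.1  -2.3]
```

```bash
python3 -m handwheel '{"delta_pos":[[5,0,0],[5,0,0],[5,0,0],[5,0,0],[5,0,0],[5,0,0],[3,0,0],[0,0,0]],"rotation":[[0,0,0],[0,0,0],[0,0,0],[0,0,0],[0,0,0],[0,0,0],[0,0,0],[0,0,0]],"claw":[1,1,1,1,1,1,1,1]}'
python3 - <<'E'
from m import *
snap('wrist','wrist6'); crop('wrist6',200,160,450,300,3.1,'w6c')
o=robot.get_obs();print(o['wrist_force']);o=o['tool_pos'];d=o[:2]-p[:2];c,s=np.cos(p[2]),np.sin(p[2]);print('tcp',c*d[0]+s*d[1],-s*d[0]+c*d[1],o)
E
```

```text
time: 10.6
tool_pos: [0.5045, 0.0498, 0.0175]
ee_rot: [-3.142, -0.0, 1.349]
wrist_force: [-0.1, -0.6, 0.3]
width: 0.0005
[-0.02950852 -0.10293419 -0.16109216]
tcp -0.055570348583551143 0.03032593059751862 [0.50442142 0.04967189 0.01743694]
```

View pics/w6c.png

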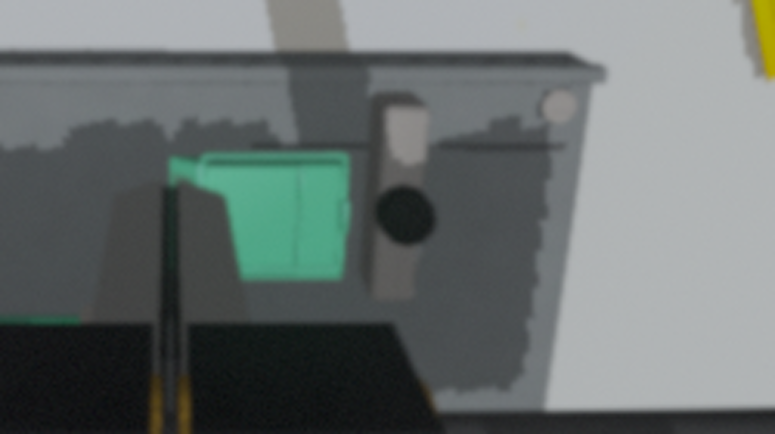

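```bash
python3 -m handwheel '{"delta_pos":[[1,0,0],[1,0,0],[1,0,0],[1,0,0],[0.5,0,0],[0.5,0,0],[0,0,0],[0,0,0]],"rotation":[[0,0,0],[0,0,0],[0,0,0],[0,0,0],[0,0,0],[0,0,0],[0,0,0],[0,0,0]],"claw":[1,1,1,1,1,1,1,1]}'
python3 -c "
from h import *
snap('wrist','wrist7'); crop('wrist7',200,160,450,300,3.1,'w7c')"
```

```text
time: 11.65
tool_pos: [0.5055, 0.0541, 0.0175]
ee_rot: [-3.142, 0.001, 1.349]
wrist_force: [-0.4, -1.6, 0.0]
width: 0.0002
```

View pics/w7c.png

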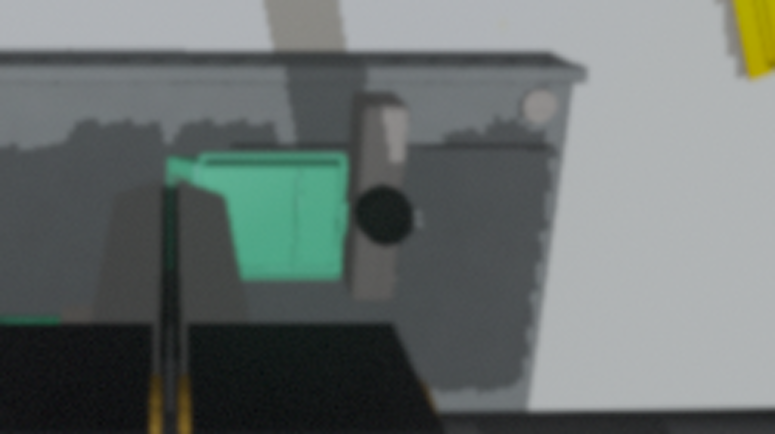

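```bash
python3 -m handwheel '{"delta_pos":[[0.5,0,0],[0.5,0,0],[0,0,0],[0,0,0],[0,0,0],[0,0,0],[0,0,0],[0,0,0]],"rotation":[[0,0,0],[0,0,0],[0,0,0],[0,0,0],[0,0,0],[0,0,0],[0,0,0],[0,0,0]],"claw":[1,1,1,1,1,1,1,1]}'
python3 -c "
from h import *
print([robot.get_obs()['wrist_force'].round(2).tolist() for _ in range(3)])"
```

```text
time: 12.7
tool_pos: [0.5055, 0.0544, 0.0175]
ee_rot: [-3.141, 0.002, 1.349]
wrist_force: [-1.2, -4.9, 0.8]
width: 0.0003
[[-1.18, -4.88, 0.8], [-1.18, -4.88, 0.8], [-1.18, -4.88, 0.8]]
```

Contact: the tip advanced only 0.3 mm for a 1 mm command and the force rose to 5 N. Back off, lift, and look.

```bash
python3 -m handwheel '{"delta_pos":[[-2,0,0],[-6,0,0],[-8,0,0],[-8,0,0],[-4,0,-12],[0,0,-25],[0,0,-30],[0,0,-30]],"rotation":[[0,0,0],[0,0,0],[0,0,0],[0,0,0],[0,0,0],[0,0,0],[0,0,0],[0,0,0]],"claw":[1,1,1,1,1,1,1,1]}'
python3 -m handwheel '{"delta_pos":[[0,20,-20],[-5,25,-20],[-5,25,-20],[0,0,-15],[0,0,0],[0,0,0],[0,0,0],[0,0,0]],"rotation":[[0,0,0],[0,0,0],[0,0,0],[0,0,0],[0,0,0],[0,0,0],[0,0,0],[0,0,0]],"claw":[1,1,1,1,1,1,1,1]}'
python3 -c "
from h import *
snap('wrist','wrist8'); crop('wrist8',180,60,400,225,3.6,'w8c'); snap('scene','scene8'); crop('scene8',170,140,300,245,6,'s8c')"
```

```text
time: 13.7
tool_pos: [0.4997, 0.028, 0.1164]
ee_rot: [3.141, -0.001, 1.349]
wrist_force: [0.1, 0.6, -0.0]
width: 0.0004
time: 14.7
tool_pos: [0.565, 0.0032, 0.1888]
ee_rot: [-3.14, 0.0, 1.349]
wrist_force: [0.3, -0.5, -0.0]
width: 0.0004
```

View pics/w8c.png

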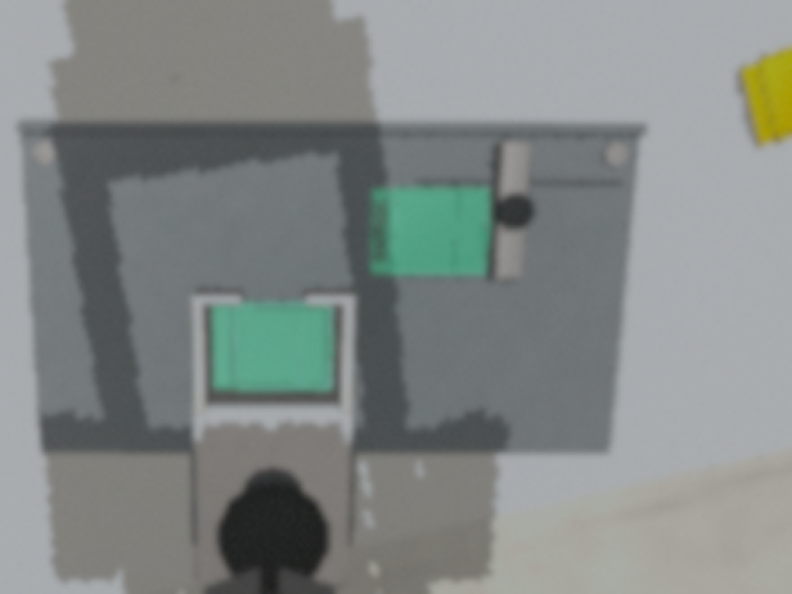

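View pics/s8c.png

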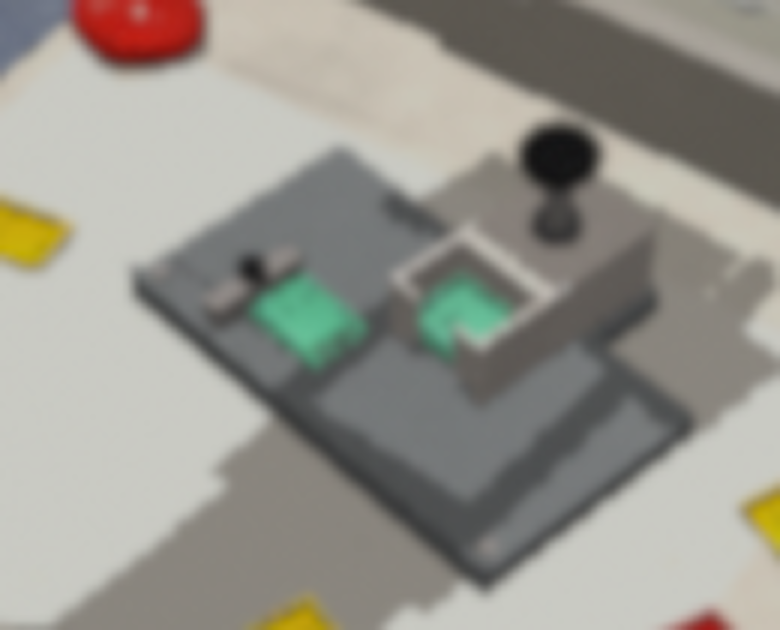

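```bash
python3 - <<'E'
from m import *
m('wrist8',[(372,187),(491,187),(491,275)],.020,3.6,180,60);print('stop');m('wrist8',[(500,140),(495,278)],.028,3.6,180,60)
o=robot.get_obs();print(o['time'],o['tool_pos'],o['wrist_force'])
robot.close_job()
E
```

```text
[-69.9  33.4]
[-70.1  74.3]
[-40.3  76.1]
stop
[-85.   74.7]
[-39.9  75.8]
14.8 [0.56533496 0.00310758 0.18907977] [ 0.56666811 -0.51652218  0.61910875]
the job is handed in; nothing more can be done
```

I pressed the plunger fully down once and let it spring back up. One green cassette came out onto the deck, and I pushed it along the lane with the shut fingertips until its end met the end stop. I then backed off, lifted clear and handed the job in at 14.8 s.

- **Plunger:** it bottomed out with the tip at 67 mm above the bench and about 9 N on the wrist. The pictures after lifting show it back up.
- **End stop contact:** on the last 1 mm of commanded push the tip advanced only 0.3 mm and the force rose to about 5 N. In the final picture the cassette's leading end measures 74.3 to 76.1 mm from the dispenser along the lane. The stop's face measures 74.7 to 75.8 mm, so they agree within measuring error, and the cassette lies square.
- **Rest of the scene:** green cassettes still fill the magazine, though I could only see the top of the stack. I saw no sign that anything else near the dispenser had moved. The robot was touching nothing when I handed in.
- **Disagreement:** before moving, the side camera placed the dispenser about 10 mm away from where the scene camera did. I used the wrist camera's fit instead, which matched the scene camera to about 3 mm.

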